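# Test and reset the stop button of the lab bench's sockets

### The job

Before class, test the stop button on the control box for the bench sockets: push the winged mushroom-shaped button down until it latches and stays in by itself with your hand off it, then turn it clockwise, as its arrows show, by pushing sideways against a wing until it springs right back out, let it go, and finally press the round start button at the other end of the box all the way in and let it come out again. Fingertips are enough: nothing needs gripping or picking up, and everything else on the bench stays where it is.

Things in the scene. Friction and masses are not known exactly. Their poses are not given: they have to be found in the camera images.
- control_box: Grey control box screwed to the bench, cover up: 120 (own x) by 220 (own y) by 80 mm high. Origin: centre of its underside; z up. Its long side lies within 23 degrees of world y. On the cover: axis of the stop button at x 0, y +55 mm; start button at x -25, y -65 mm; at x +30, y -65 mm a small domed lamp (30 mm across, 15 mm high) that does nothing.
- mushroom: Head of the stop button: dark dome 49 mm across with three grip wings 120 degrees apart, like a three-armed hand knob. Origin: top centre of the dome, 42 mm above the cover (122 above the bench) when out; z up. One wing lies along its own +x (towards the box's +y end when not turned). Beneath is only a stem in a steel bezel, 40 mm across, 8 mm high. It moves and turns with the button.
- wing_end (a point): Point in the wing that lies along the mushroom's own +x, 30 mm from the axis and 15 mm below the dome's top, half-way up the wing. Each wing is 14 mm wide with parallel upright flanks, 14 mm high (8 to 22 mm below the dome's top) and ends 35 mm from the axis; between wings the dome's side is 24.5 mm from the axis, so a fingertip can stand over the cover beside a wing.
- stop_press (a joint): How far the stop button is pushed in, in m: 0 out, 0.0085 fully in. It takes about 6 N to start and 10 to 12 N to pass the latch and reach the end; let go after that it stays in by itself at about 0.0067. It latches only if not twisted while pushed, and comes out only by twisting.
- stop_turn (a joint): Twist of the stop button, in rad, growing clockwise seen from above: 0 at rest, end stop at 0.75. A light spring (0.03 to 0.09 N m, plus up to 0.03 from the latch) turns it back to 0 when let go. When latched, a twist of about 0.3 to 0.4 frees it and the head springs up; 0.6 is sure.
- start_button (a joint): How far the start button is pushed in, in m: 0 out, 0.006 fully in. It springs back out when let go; fully in takes about 5 N.
- start_button_top (a point): Centre of the top of the start button, a plain round pale push button 28 mm across in a round steel housing 44 mm across and 12 mm high. Its top is 22 mm above the cover (102 mm above the bench) when out, and moves down with it.
- marker_cup: White tub 100 mm across and 110 mm high full of markers (150 mm high in all), loose, to the right. Origin under its centre.
- headphones: Headphones lying down, about 130 by 180 mm, 66 mm high, loose, to the right. Origin on the bench amid them.
- petri_dish: Closed petri dish, 92 mm across, 17 mm high, loose, just behind the box. Origin under its centre.
- slide_box: Flat slide box, 91 by 83 mm, 33 mm high, loose, beside the mushroom's end of the box. Origin under its centre.
- specimen_jar: Small brown glass jar with a dark cap, 44 mm across, 60 mm high, loose, beside the start button's end of the box. Origin under its centre.
- marker_pen: Marker pen lying on the bench in front of the box, 136 mm long along its y, 16 mm thick, loose. Origin under its middle.

How it is judged:
On the way, in this order (a step that is already met when the one before it is completed fails the run):
1. the stop button is latched in and stays in by itself, nothing touching it (value of joint stop_press above 0.005 m and contact force between each of the fingers, the arm and mushroom below 0.3 N), for 0.2 s.
2. the stop button, twisted free, is fully out again (value of joint stop_press below 0.0015 m), for 0.1 s.
3. the start button is pressed in with the stop button out (value of joint start_button above 0.0045 m and value of joint stop_press below 0.0015 m), for 0.1 s.
At the end, for the whole second after the job is handed in: The stop button is out (within 1.5 mm) and turned back (within 0.12 rad), the start button is out (within 1.5 mm), and every loose thing is within 20 mm of where it stood (value of joint each of stop_press, start_button below 0.0015 m and value of joint stop_turn below 0.12 rad and distance of each of marker_cup, headphones, petri_dish, slide_box, specimen_jar, marker_pen from where it was at the start of the episode below 0.02 m); the robot touches nothing.
It fails at once if a loose bystander is picked up or shifted by more than 20 mm (distance of any of marker_cup, headphones, petri_dish, slide_box, specimen_jar, marker_pen from where it was at the start of the episode above 0.02 m).
It also fails if it takes over 51 s, if anything falls off the work surface, if the arm or the gripper's body presses on something with over 40 N, if the wrist force passes 120 N, or if a joint passes its speed limit or range.

### The arm

A 7-joint arm with a two-finger parallel gripper is mounted at the origin on the work surface. World frame = base frame: x ahead of the robot, y to its left, z up, the work surface at z = 0. Lengths are in m, angles in rad, forces in N, time in s.
With the tool pointing down it reaches from about 0.425 to 0.925 m from the base axis. Payload 6.8 kg.
Tool frame: the origin (TCP) lies between the finger pads; the fingertips stand 22 mm ahead of it and the grasp point (between the pads) lies 3 mm ahead of it (bot.tip_reach is the distance from the TCP to the fingertips, in m); z points along the fingers, x is the direction in which the jaws open and shut, and the axes are right-handed (so a half turn about z gives the same grasp; the last joint's range is limited). The gripper opens to 85 mm and grips with 20 to 120 N. Pads are 22 mm wide; open, the fingers measure 114 mm over their backs; the gripper's body (76 mm by 85 mm) begins 54 mm behind the grasp point. The pads swing forward as they close: fully open they stand 13 mm farther back than shut.
Start: joints at [-1.417, 0.477, 0.022, 1.555, -0.011, 1.109, -0.083], TCP at [0.175, 0.652, 0.253] pointing down, gripper open.
Joint ranges: [-2.96, 2.96], [-0.34, 2.1], [-1.41, 1.46], [0.24, 2.44], [-1.37, 4.51], [0.17, 1.92], [-2.96, 2.96]. Speed limits (rad/s): [2.39, 2.39, 3.14, 3.14, 3.14, 3.14, 3.14].

### API

Orientations are given as a unit quaternion [w, x, y, z].
In Python, from station import bot gives the robot as it stands.
- The arm moves only by the tool step_arm, never from a script. Its argument "targets" is a list of rows, each a list of 5 numbers: the shift along the tool's x, y, z in mm, then the turn about the tool's z in degrees, then the closure, from 0 (fully open) to 1 (shut). In form: [[dx, dy, dz, spin, jaw], ...]. A call has 1 to 20 rows; each row is the pose to reach, as a shift and turn from the pose commanded when the call began, along the tool's axes at that moment; what a row does not reach only later rows make up. A row lasts 1/12 s, in which the tool goes at most 41.7 mm and 7.16 degrees, less where a joint would pass 70% of its speed; a pose out of reach is approached as far as the arm can. A call with a gripper value outside its range is refused whole. The fingers move at their own pace and stop on an object; "newtons" is the grip in N (left out, the last holds). Time passes only in rows, so rows that repeat a pose let the fingers close. It gives the time, the measured TCP pose, the force and the opening at its end, in the units of the state.
- bot.get_obs(): the state, without advancing time (a new reading comes with each control period).
- bot.read_camera(name): name is "scene" or "side" or "wrist"; returns a dict with "frame" (480x640x3 uint8, red, green, blue), "z_map" (480x640 float32, m along the optical axis (not along the pixel's ray), 0 where there is no reading), "fov_y" (degrees; the focal length in pixels is half the picture's height over the tangent of half this angle, whatever the lens; pixels are square), "cx", "cy" (the principal point, pixels), "distortion" ([k1, k2, p1, p2, k3] as OpenCV has them; the pictures are not rectified), "R" (3x3) and "t" (3): a world point X has camera coordinates R X + t. Camera axes: x right, y down, z forward; pixel columns grow to the right and rows downward; lengths in m; the calibration is good to about 2 mm. A picture is of the moment at which its call begins.
- bot.hand_in(): hands the job in, once; it reports no verdict.
The state is a dict: "t": time; "q": joint angles; "joint_vel": joint speeds; "joint_torque": joint torques, N m; "eef_pos": TCP position; "tool_rot": TCP orientation; "contact_force": force on the tool from outside, world axes, zero at the start; "torque": the same for the moment, N m; "gripper_width": opening from 0.0 (shut) to 1.0 (fully open).
Only numpy, scipy, OpenCV 4.12 (cv2) and the standard library are available. Lean on these libraries where they do the work, as an engineer would, in place of code of your own. Each camera call takes 0.05 s, during which the arm holds its last target.

## Working session

There is one attempt and no reset: what is moved stays moved. The work goes in short steps, Python scripts to look and compute and a tool call to move; the robot and the scene stay as the last step left them, time stands still between calls to the robot, and variables do not carry over. Pictures are saved under pics/ and viewed, and the job is handed in when it is done.

Besides the shell and the picture viewer there is one more tool, called after ">>>" as name(argument=value, ...), one argument or row to a line, values as JSON. step_arm: Moves the arm, as the interface text tells. Its arguments: {"type":"object","properties":{"targets":{"type":"array"},"newtons":{"type":"number"}},"required":["targets"]}

```bash
mkdir -p pics; ls
cat > h.py <<'E'
import numpy as np, cv2
from station import bot
def cam(n,save=None):
    c=bot.read_camera(n)
    if save: cv2.imwrite(f'pics/{save}.png',c['frame'][:,:,::-1])
    return c
def K(c):
    f=240/np.tan(np.radians(c['fov_y'])/2)
    return np.array([[f,0,c['cx']],[0,f,c['cy']],[0,0,1.]])
def ray(c,uv):
    p=cv2.undistortPoints(np.array(uv,float).reshape(-1,1,2),K(c),np.array(c['distortion'],float)).reshape(-1,2)
    R=np.array(c['R']);t=np.array(c['t'])
    d=np.c_[p,np.ones(len(p))]@R
    return -R.T@t,d
def onz(c,uv,z):
    o,d=ray(c,uv); return o+d*((z-o[2])/d[:,2])[:,None]
def proj(c,X):
    R=np.array(c['R']);t=np.array(c['t'])
    return cv2.projectPoints(np.array(X,float).reshape(-1,3),cv2.Rodrigues(R)[0],t,K(c),np.array(c['distortion'],float))[0].reshape(-1,2)
def cloud(c):
    v,u=np.mgrid[0:480,0:640]
    uv=np.c_[u.ravel(),v.ravel()].astype(float)
    o,d=ray(c,uv); z=c['z_map'].ravel()
    return (o+d*z[:,None]).reshape(480,640,3)
E
python3 - <<'E'
from h import *
np.set_printoptions(precision=4,suppress=True)
o=bot.get_obs()
print({k:np.round(v,4) for k,v in o.items()}, bot.tip_reach)
for n in ['scene','side','wrist']:
    c=cam(n,n+'0'); print(n,c['fov_y'],c['distortion'],-np.array(c['R']).T@c['t'],(c['z_map']>0).mean())
    np.save(n+'0.npy',c,allow_pickle=True)
E
```

```text
pics
{'t': np.float64(0.0), 'q': array([-1.4171,  0.4778,  0.0223,  1.5565, -0.0115,  1.1093, -0.0831]), 'joint_vel': array([-0.0017,  0.0002, -0.0008,  0.0019,  0.0002,  0.0004, -0.0008]), 'joint_torque': array([  0.0008, -59.6457,   1.6086, -28.1193,   0.0126,   0.0095,
        -0.    ]), 'eef_pos': array([0.1746, 0.6515, 0.2523]), 'tool_rot': array([ 0.0006,  0.7933,  0.6088, -0.0007]), 'contact_force': array([ 0.2969,  0.2652, -0.6675]), 'torque': array([-0.0207,  0.0719, -0.006 ]), 'gripper_width': np.float64(1.0017)} 0.022
scene 52.38469742828782 [-0.0767  0.      0.      0.      0.    ] [ 1.0224 -0.7899  0.8245] 0.99609375
side 50.3154454700872 [-0.0949  0.      0.      0.      0.    ] [0.3772 0.7527 0.755 ] 0.9957975260416667
wrist 64.78406666980291 [0.0054 0.     0.     0.     0.    ] [0.1077 0.6698 0.3733] 0.9960807291666667
```

View pics/scene0.png

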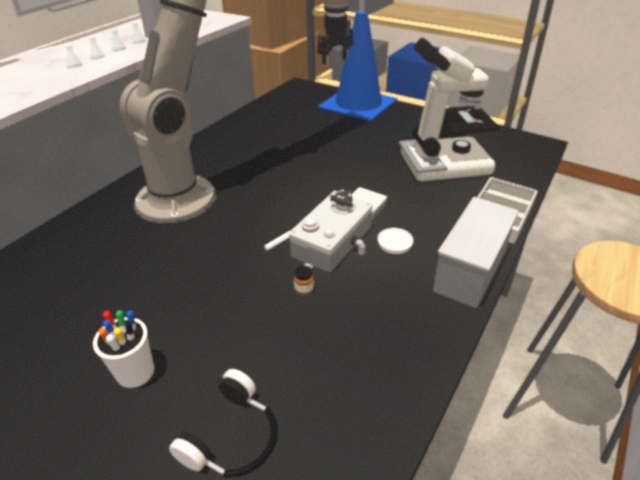

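View pics/side0.png

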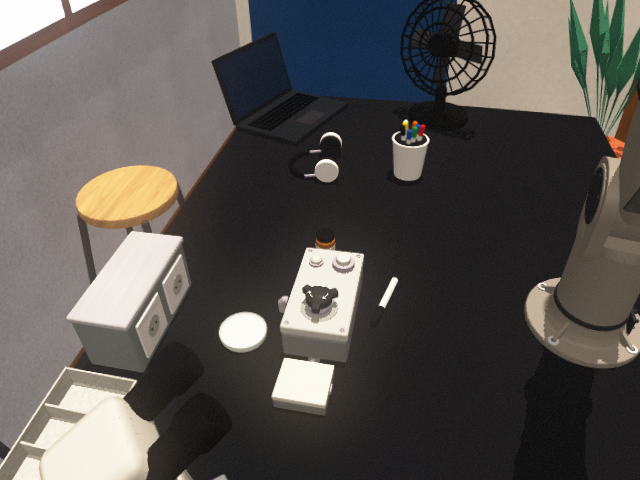

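View pics/wrist0.png

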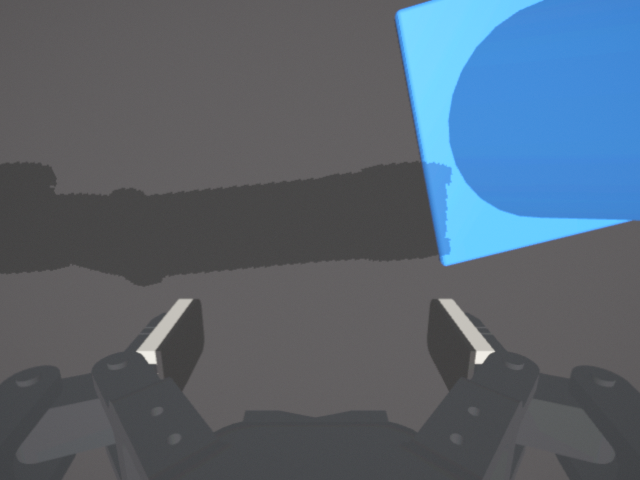

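The side view shows the box with the black mushroom at about (319,297), the start button at (344,261) and the lamp at (317,259). The slide box is in front of the mushroom end, the petri dish is at (243,332), the pen at (388,293) and the jar at (325,240). Next I'll measure the box.

Run:
```python
from h import *
np.set_printoptions(precision=4,suppress=True)
for n in ['side','scene']:
    c=np.load(n+'0.npy',allow_pickle=True).item()
    P=cloud(c)
    v,u=np.mgrid[0:480,0:640]
    roi=(u>265)&(u<400)&(v>220)&(v<365) if n=='side' else (u>270)&(u<395)&(v>180)&(v<275)
    m=roi&(abs(P[...,2]-.08)<.006)
    # main blob
    k,l,s,_=cv2.connectedComponentsWithStats(m.astype(np.uint8)); i=1+s[1:,4].argmax(); m=l==i
    q=P[m]; r=cv2.minAreaRect((q[:,:2]*1000).astype(np.float32)); print(n,m.sum(),r,'z',np.median(q[:,2]))
    # by rays on z=.08
    cn,_=cv2.findContours(m.astype(np.uint8),cv2.RETR_EXTERNAL,cv2.CHAIN_APPROX_NONE)
    cn=max(cn,key=cv2.contourArea).reshape(-1,2)
    print(' rays',cv2.minAreaRect((onz(c,cn,.08)[:,:2]*1000).astype(np.float32)))
    # high things
    for lo,hi in ((.096,.106),(.115,.128)):
        mm=roi&(P[...,2]>lo)&(P[...,2]<hi)
        k,l,s,ce=cv2.connectedComponentsWithStats(mm.astype(np.uint8))
        for j in range(1,k):
            if s[j,4]>15: print(lo,s[j,4],ce[j],P[l==j].mean(0),P[l==j].min(0),P[l==j].max(0))
c=np.load('side0.npy',allow_pickle=True).item()
big=cv2.resize(c['frame'][225:375,255:405],(800,800),interpolation=cv2.INTER_CUBIC)[:,:,::-1]
cv2.imwrite('pics/sidebox.png',cv2.resize(big,(600,600)))
```

```text
side 4307 ((512.0404052734375, 69.27378845214844), (225.4866485595703, 122.57756805419922), 89.91171264648438) z 0.07961112025854689
 rays ((511.2608947753906, 73.22154235839844), (226.0623016357422, 121.8619155883789), 89.8668212890625)
0.096 121 [343.3058 258.7025] [0.4859 0.0068 0.1007] [ 0.4729 -0.0089  0.096 ] [0.4989 0.0182 0.1045]
0.096 44 [321.3182 308.4318] [0.5028 0.147  0.1032] [0.4894 0.126  0.1   ] [0.52   0.1601 0.1059]
0.115 335 [318.4806 293.5403] [0.5113 0.1276 0.1194] [0.4895 0.1049 0.115 ] [0.5337 0.1468 0.125 ]
scene 2054 ((514.30224609375, 68.12510681152344), (224.33546447753906, 123.48499298095703), 89.7391586303711) z 0.07950292822305849
 rays ((517.05810546875, 64.41851806640625), (227.03250122070312, 124.4007339477539), 89.70552062988281)
0.096 40 [340.8   203.275] [0.5174 0.1058 0.1026] [0.4873 0.1004 0.0977] [0.5463 0.1129 0.1058]
0.096 73 [309.9315 221.3836] [0.4899 0.0023 0.1007] [ 0.4763 -0.0101  0.096 ] [0.5019 0.0175 0.1039]
0.115 124 [343.4516 195.1532] [0.5168 0.1199 0.1194] [0.4964 0.1012 0.115 ] [0.5349 0.1428 0.1245]
```

View pics/sidebox.png

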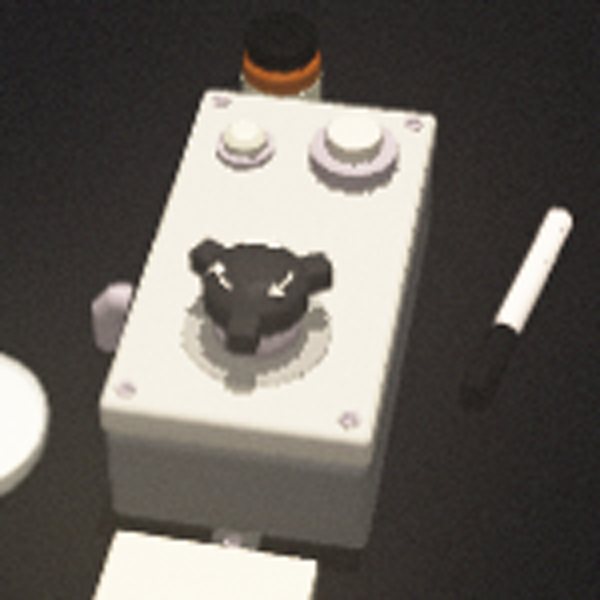

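The box is centred at about (0.5135, 0.0685) and its yaw is close to 0. That puts the mushroom axis near (0.5135, 0.1235) and the start button near (0.4885, 0.0035). The 22 mm button and 42 mm dome heights both check out. Next I'll check for obstacles on the path and convert the approach into tool axes.

```bash
cat >> h.py <<'E'
from scipy.spatial.transform import Rotation as Ro
def totool(p_tcp, yaw_x=None):
    """shift (mm, tool axes) and spin to bring TCP to p_tcp with tool x at world heading yaw_x (deg)"""
    o=bot.get_obs(); w,x,y,z=o['tool_rot']; R=Ro.from_quat([x,y,z,w]).as_matrix()
    s=None
    if yaw_x is not None:
        h=np.degrees(np.arctan2(R[1,0],R[0,0])); s=-((yaw_x-h+180)%360-180)
    return R.T@(np.array(p_tcp)-o['eef_pos'])*1000, s, o
E
python3 - <<'E'
from h import *
np.set_printoptions(precision=3,suppress=True)
Q=[]
for n in ['side','scene']:
    P=cloud(np.load(n+'0.npy',allow_pickle=True).item()).reshape(-1,3); Q.append(P)
P=np.vstack(Q)
for y in np.arange(.7,-.15,-.05):
    row=[]
    for x in np.arange(.1,.95,.05):
        m=(abs(P[:,0]-x)<.025)&(abs(P[:,1]-y)<.025)&(P[:,2]<.9)
        row.append('%3d'%(P[m,2].max()*100) if m.sum()>3 else '  .')
    print('%.2f'%y,' '.join(row))
print(totool([.5135,.1235,.28],90))
E
```

```text
0.70   0   0  40   0   0   0   0   0   .   .  16  17  17   4   0   0   0
0.65   0  44  45   0   0   0   0   0   .   .  35  31  31  16   4   0   0
0.60   0  45  45   0   0   0   0   5  37  38  38  36  31  17   4   0   0
0.55   0   0   0   0   0   0   0   0  40  40  38  37  17   5   4   4   4
0.50   0   0   0   0   0   0   0   0  37  40  40  16   4   0   4   4   4
0.45   0   0   0   0   0   0   0   0   0   5   5   5   0   0   4   4   4
0.40   0   0   0   0   0   0   0   0   0   0   0   0   0   0   4   4   4
0.35   0   0   0   0   0   0   0   0   0   0   0   0   0   0   4   0   4
0.30   0   0   0   0   0   0   0   3   3   3   0   0   0   0   4   4   4
0.25   0   0   0   0   0   0   0   3   3   3   0   0   0   0  13  13  13
0.20   0   0   0   0   0   0   0   8   8   8   1   2   2   0  13  13  13
0.15  54   0   0   0   0   0   0   8  12  12   8   2   2   0  13  13  13
0.10  55   0   0   0   0   0   1   8  12  12   7   2   2   0  13  13  13
0.05  54   0   0   0   0   0   1   8   9   8   7   0   0   0  13  13  13
-0.00  31   0   0   0   0   0   1  10  10   9   7   0   0   0  13  13  13
-0.05   2   0   0   0   0   0   1   8   8   8   7   0   0   0   0   0   0
-0.10   1   0   0   0   0   0   0   0   2   6   0   0   0   0   0   0   0
(array([-422.444,  464.048,  -26.822]), np.float64(-14.997260939673879), {'t': 0.15, 'q': array([-1.417,  0.478,  0.022,  1.556, -0.012,  1.109, -0.083]), 'joint_vel': array([ 0.002, -0.003,  0.003, -0.005, -0.   , -0.001, -0.   ]), 'joint_torque': array([  0.003, -59.692,   1.61 , -28.149,   0.013,   0.006,   0.   ]), 'eef_pos': array([0.175, 0.652, 0.253]), 'tool_rot': array([ 0.   ,  0.793,  0.609, -0.001]), 'contact_force': array([0.67 , 0.191, 0.655]), 'torque': array([-0.019, -0.054, -0.005]), 'gripper_width': 1.0006105242316126})
```

>>> step_arm(
  targets=[
    [-15, 16, -5, -1, 0],
    [-40, 45, -10, -2, 0.3],
    [-65, 72, -15, -3, 0.6],
    [-91, 100, -20, -4, 1],
    [-117, 128, -25, -5, 1],
    [-143, 157, -27, -6, 1],
    [-169, 186, -27, -7, 1],
    [-195, 214, -27, -8, 1],
    [-221, 243, -27, -9, 1],
    [-247, 271, -27, -10, 1],
    [-273, 300, -27, -11, 1],
    [-299, 328, -27, -12, 1],
    [-325, 357, -27, -13, 1],
    [-351, 386, -27, -14, 1],
    [-377, 414, -27, -15, 1],
    [-400, 440, -27, -15, 1],
    [-415, 456, -27, -15, 1],
    [-422, 464, -27, -15, 1],
    [-422, 464, -27, -15, 1],
    [-422, 464, -27, -15, 1],
  ],
)

```text
t: 1.82
eef_pos: [0.5131, 0.1252, 0.28]
tool_rot: [-0.0, 0.707, 0.707, -0.0]
contact_force: [-0.3, 1.2, 0.2]
gripper_width: 0.006
```

Run:
```python
from h import *
np.set_printoptions(precision=4,suppress=True)
c=cam('wrist','wrist1'); np.save('wrist1.npy',c,allow_pickle=True)
o=bot.get_obs(); print(o['eef_pos'],o['tool_rot'],o['gripper_width'],-np.array(c['R']).T@c['t'],o['t'],o['contact_force'])
print(proj(c,[[.5135,.1235,.122],[.5135,.1535,.107],[.4885,.0035,.102]]))
c=cam('side','side1')
cv2.imwrite('pics/side1c.png',c['frame'][100:400,200:500,::-1])
```

```text
[0.5128 0.1261 0.28  ] [-0.0005  0.7064  0.7079 -0.0001] -0.0003228298119320129 [0.4439 0.1253 0.401 ] 1.8667 [0.3028 0.4492 0.9064]
[[313.0763 226.5811]
 [350.7977 222.0544]
 [161.6932 189.7171]]
```

View pics/wrist1.png

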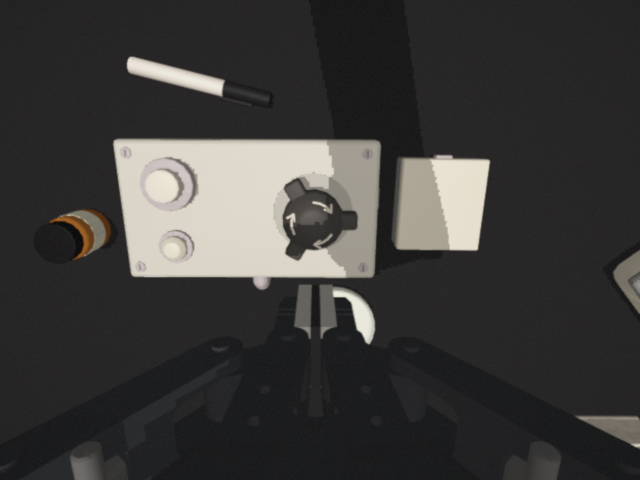

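View pics/side1c.png

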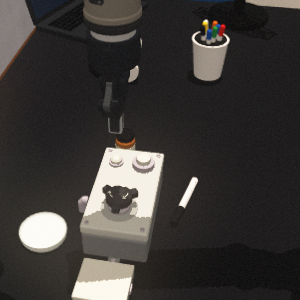

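The wrist view shows the shut fingers at the bottom, the dome at about (313,219) with one wing pointing to the image right (+y), and the start button at (161,186). Next I'll refine the positions.

Run:
```python
from h import *
np.set_printoptions(precision=4,suppress=True)
c=np.load('wrist1.npy',allow_pickle=True).item()
P=cloud(c); v,u=np.mgrid[0:480,0:640]
roi=(u>100)&(u<395)&(v>120)&(v<285)
m=roi&(abs(P[...,2]-.08)<.006)
k,l,s,_=cv2.connectedComponentsWithStats(m.astype(np.uint8)); i=1+s[1:,4].argmax(); m=l==i
cn,_=cv2.findContours(m.astype(np.uint8),cv2.RETR_EXTERNAL,cv2.CHAIN_APPROX_NONE)
cn=max(cn,key=cv2.contourArea).reshape(-1,2)
print('z',np.median(P[m][:,2]),cv2.minAreaRect((onz(c,cn,.08)[:,:2]*1000).astype(np.float32)),cv2.minAreaRect((P[m][:,:2]*1000).astype(np.float32)))
for lo,hi in ((.099,.107),(.116,.13)):
    mm=roi&(P[...,2]>lo)&(P[...,2]<hi)
    k,l,s,ce=cv2.connectedComponentsWithStats(mm.astype(np.uint8))
    for j in range(1,k):
        if s[j,4]>30: q=P[l==j]; print(lo,s[j,4],ce[j],q.mean(0),q.min(0),q.max(0),cv2.minEnclosingCircle((q[:,:2]*1000).astype(np.float32)))
# fingers
f=(v>280)&(P[...,2]>.2)&(P[...,2]<.3)&(u>250)&(u<380)
q=P[f]; print('finger',q.min(0),q.max(0))
for z in np.arange(.25,.29,.005):
    w=q[abs(q[:,2]-z)<.0025]; 
    if len(w): print(z,w[:,:2].min(0),w[:,:2].max(0),len(w))
```

```text
z 0.0803901012589262 ((510.6804504394531, 68.47100830078125), (220.41897583007812, 120.62201690673828), 89.7873306274414) ((511.5501403808594, 68.33242797851562), (222.20811462402344, 122.13456726074219), 89.79287719726562)
0.099 973 [162.1768 186.2652] [0.4858 0.0043 0.1022] [ 0.4725 -0.0105  0.099 ] [0.4995 0.0175 0.1043] ((486.031982421875, 3.4185361862182617), 14.125181198120117)
0.116 2258 [312.9114 221.8264] [0.5103 0.1234 0.1203] [0.4903 0.1018 0.116 ] [0.5322 0.1451 0.1244] ((511.1243896484375, 123.23416137695312), 22.00714874267578)
finger [0.5005 0.1073 0.2611] [0.5245 0.143  0.3   ]
0.26 [0.5022 0.1192] [0.5028 0.1315] 19
0.265 [0.5013 0.1135] [0.5067 0.1378] 235
0.27 [0.5015 0.1117] [0.5067 0.1389] 392
0.275 [0.5014 0.1117] [0.5069 0.1388] 438
0.28 [0.5014 0.1118] [0.5069 0.139 ] 484
0.28500000000000003 [0.5015 0.1117] [0.5071 0.139 ] 536
```

Run:
```python
from h import *
np.set_printoptions(precision=2,suppress=True)
print(totool([.511,.1233,.150],90)[:2],bot.get_obs()['eef_pos']*1000,bot.get_obs()['contact_force'])
```

```text
(array([ -3.23,  -1.6 , 130.06]), np.float64(0.1754518850255522)) [512.71 126.45 280.06] [-0.02  0.52 -0.31]
```

>>> step_arm(
  targets=[
    [-1, -1, 15, 0, 1],
    [-2, -2, 40, 0, 1],
    [-3, -2, 65, 0, 1],
    [-3, -2, 90, 0, 1],
    [-3, -2, 110, 0, 1],
    [-3, -2, 122, 0, 1],
    [-3, -2, 128, 0, 1],
    [-3, -2, 130, 0, 1],
    [-3, -2, 130, 0, 1],
    [-3, -2, 130, 0, 1],
  ],
)

```text
t: 2.75
eef_pos: [0.5121, 0.122, 0.1511]
tool_rot: [0.0, 0.707, 0.707, 0.001]
contact_force: [0.2, -0.1, -0.2]
gripper_width: 0.003
```

Run:
```python
from h import *
np.set_printoptions(precision=2,suppress=True)
print(totool([.511,.1233,.144],90)[:2],bot.get_obs()['eef_pos']*1000,bot.get_obs()['contact_force'])
c=cam('side'); cv2.imwrite('pics/side2.png',cv2.resize(c['frame'][220:370,250:400,::-1],(600,600),interpolation=2))
```

```text
(array([ 1.26, -1.06,  7.1 ]), np.float64(0.04839997344484459)) [512.05 122.04 151.1 ] [ 0.17 -0.07 -0.18]
```

View pics/side2.png

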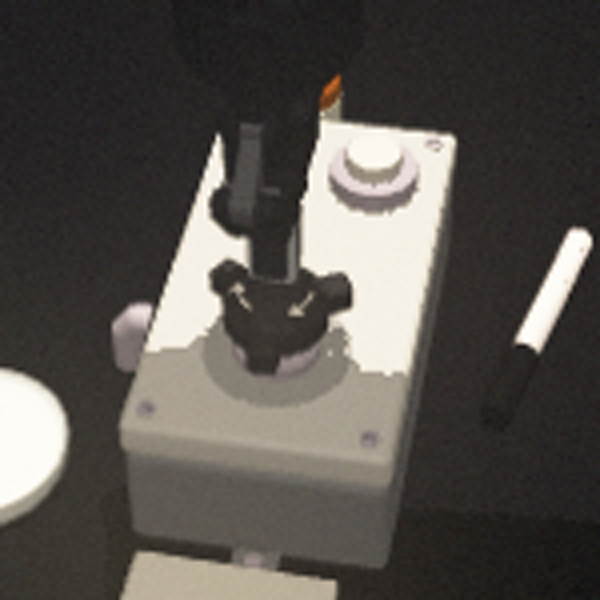

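The fingertips are centred just above the dome, so I'll press.

>>> step_arm(
  targets=[
    [1, -1, 3, 0, 1],
    [1, -1, 6, 0, 1],
    [1, -1, 8, 0, 1],
    [1, -1, 10, 0, 1],
    [1, -1, 12, 0, 1],
    [1, -1, 14, 0, 1],
    [1, -1, 15, 0, 1],
    [1, -1, 15, 0, 1],
  ],
)

```text
t: 3.47
eef_pos: [0.511, 0.1227, 0.1358]
tool_rot: [-0.0, 0.707, 0.707, 0.001]
contact_force: [-1.4, -0.2, 7.1]
gripper_width: 0.003
```

>>> step_arm(
  targets=[
    [0, 0, 1, 0, 1],
    [0, 0, 2, 0, 1],
    [0, 0, 3, 0, 1],
    [0, 0, 3, 0, 1],
  ],
)

```text
t: 3.8
eef_pos: [0.5115, 0.1227, 0.1352]
tool_rot: [-0.0, 0.707, 0.707, 0.001]
contact_force: [-9.2, -2.6, 30.7]
gripper_width: -0.001
```

It's on the end stop at 31 N. I'll lift off and check.

>>> step_arm(
  targets=[
    [0, 0, -1, 0, 1],
    [0, 0, -5, 0, 1],
    [0, 0, -15, 0, 1],
    [0, 0, -30, 0, 1],
    [0, 0, -40, 0, 1],
    [0, 0, -40, 0, 1],
    [0, 0, -40, 0, 1],
  ],
)

```text
t: 4.38
eef_pos: [0.511, 0.1224, 0.1728]
tool_rot: [0.0, 0.707, 0.707, 0.001]
contact_force: [-0.3, 0.9, -0.3]
gripper_width: 0.004
```

Run:
```python
from h import *
np.set_printoptions(precision=4,suppress=True)
c=cam('side'); cv2.imwrite('pics/side3.png',cv2.resize(c['frame'][220:370,250:400,::-1],(600,600),interpolation=2))
P=cloud(c);m=(abs(P[...,0]-.511)<.025)&(abs(P[...,1]-.1233)<.025)&(P[...,2]<.13)&(P[...,2]>.1); print(np.sort(P[m][:,2])[-30::6])
c0=np.load('side0.npy',allow_pickle=True).item();P=cloud(c0);m=(abs(P[...,0]-.511)<.025)&(abs(P[...,1]-.1233)<.025)&(P[...,2]<.13)&(P[...,2]>.1); print(np.sort(P[m][:,2])[-30::6])
o=bot.get_obs();print(o['eef_pos'],o['contact_force'])
print(totool([.511-.007-.011-.010,.1233+.0135+.026,.175],90)[:2])
```

```text
[0.1157 0.1159 0.1163 0.1166 0.1173]
[0.1225 0.1227 0.1228 0.1229 0.1232]
[0.5105 0.1223 0.1721] [-0.2561 -0.3265 -0.0573]
(array([ 40.4707, -27.5297,  -2.8689]), np.float64(0.003923262611692735))
```

View pics/side3.png

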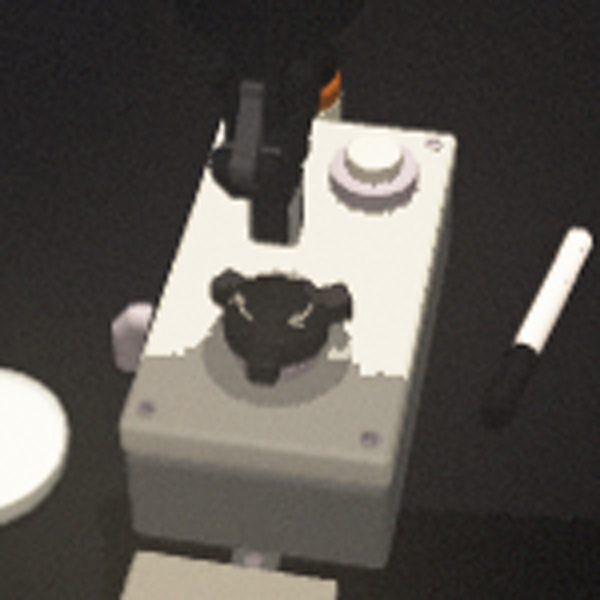

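It's latched, with the dome top about 6.7 mm lower. Next I'll move beside the +y wing on its −x flank and descend.

>>> step_arm(
  targets=[
    [15, -10, -3, 0, 1],
    [35, -24, -3, 0, 1],
    [41, -28, -3, 0, 1],
    [41, -28, -3, 0, 1],
    [41, -28, 10, 0, 1],
    [41, -28, 25, 0, 1],
    [41, -28, 38, 0, 1],
    [41, -28, 43, 0, 1],
    [41, -28, 43, 0, 1],
  ],
)

```text
t: 5.18
eef_pos: [0.4822, 0.1619, 0.1279]
tool_rot: [-0.0, 0.707, 0.707, -0.002]
contact_force: [0.1, 0.6, -1.3]
gripper_width: -0.001
```

Run:
```python
from h import *
np.set_printoptions(precision=2,suppress=True)
print(totool([.483,.1628,.109],90)[:2],bot.get_obs()['eef_pos']*1000,bot.get_obs()['contact_force'])
c=cam('side'); cv2.imwrite('pics/side4.png',cv2.resize(c['frame'][220:370,250:400,::-1],(600,600),interpolation=2))
```

```text
(array([ 0.9 ,  0.82, 18.93]), np.float64(-0.056511066160055634)) [482.22 161.94 127.93] [ 0.1   0.64 -1.28]
```

View pics/side4.png

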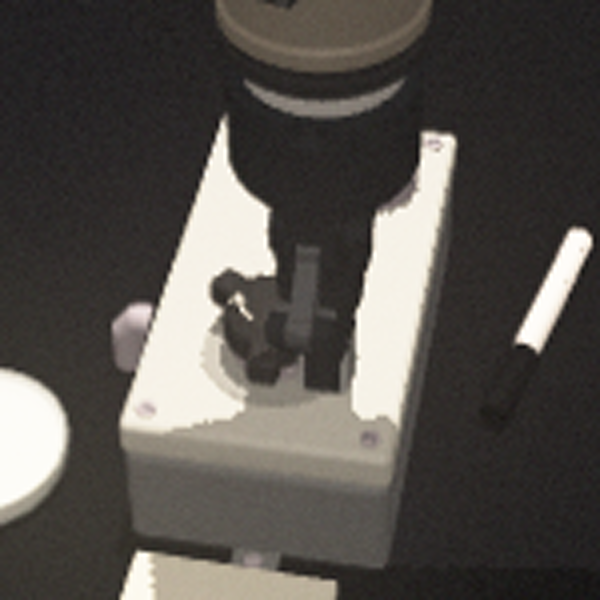

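The fingertips are beside the wing with a visible gap. I'll descend the last 18 mm.

>>> step_arm(
  targets=[
    [1, 0, 6, 0, 1],
    [1, 0, 12, 0, 1],
    [1, 0, 17, 0, 1],
    [1, 0, 18, 0, 1],
    [1, 0, 18, 0, 1],
  ],
)

```text
t: 5.65
eef_pos: [0.4824, 0.1642, 0.1109]
tool_rot: [-0.0, 0.707, 0.707, -0.0]
contact_force: [0.5, -0.4, 0.0]
gripper_width: -0.001
```

>>> step_arm(
  targets=[
    [-1, 3, 0, 0, 1],
    [-1, 6, 0, 0, 1],
    [-1, 9, 0, 0, 1],
    [-1, 12, 0, 0, 1],
    [-1, 15, 0, 0, 1],
    [-1, 18, 0, 0, 1],
    [-1, 21, 0, 0, 1],
    [-1, 24, 0, 0, 1],
    [-1, 26, 0, 0, 1],
    [-1, 26, 0, 0, 1],
  ],
)

```text
t: 6.48
eef_pos: [0.5087, 0.1629, 0.1111]
tool_rot: [-0.0, 0.707, 0.707, -0.0]
contact_force: [-1.8, -0.0, 0.5]
gripper_width: -0.005
```

Run:
```python
from h import *
np.set_printoptions(precision=4,suppress=True)
c=cam('side'); cv2.imwrite('pics/side5.png',cv2.resize(c['frame'][220:370,250:400,::-1],(600,600),interpolation=2))
print(bot.get_obs()['eef_pos']*1000,bot.get_obs()['contact_force'])
c=cam('wrist','wrist5')
P=cloud(c);m=(abs(P[...,0]-.511)<.015)&(abs(P[...,1]-.1233)<.015)&(P[...,2]<.13)&(P[...,2]>.1); print(np.sort(P[m][:,2])[-30::6])
```

```text
[508.6283 162.9833 111.1138] [-1.2825 -0.0442 -0.5888]
[0.1232 0.1233 0.1234 0.1235 0.1237]
```

View pics/side5.png

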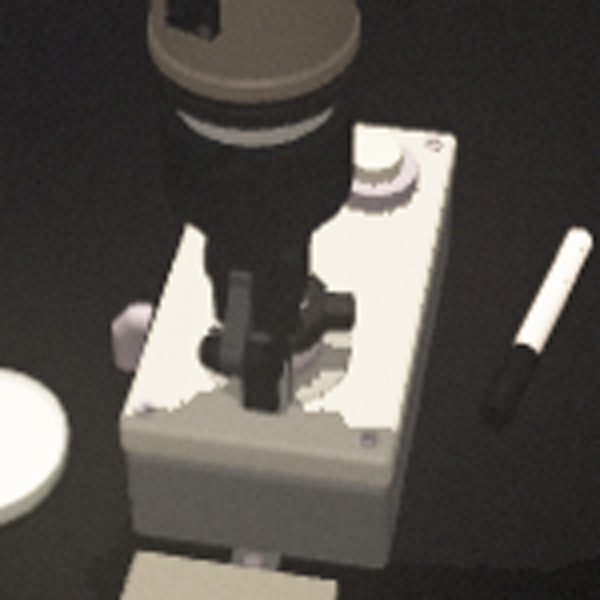

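View pics/wrist5.png

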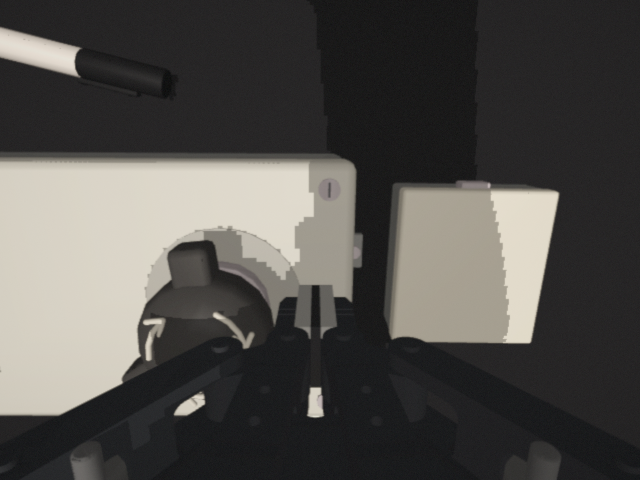

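The head has sprung up (top at 123 mm) and turned about 0.6 rad. I'll back the finger off along the same line, lift, and check.

>>> step_arm(
  targets=[
    [0, -3, 0, 0, 1],
    [0, -8, 0, 0, 1],
    [0, -14, 0, 0, 1],
    [0, -20, 0, 0, 1],
    [0, -26, 0, 0, 1],
    [0, -28, 0, 0, 1],
    [0, -28, -15, 0, 1],
    [0, -28, -40, 0, 1],
    [0, -28, -60, 0, 1],
    [0, -28, -65, 0, 1],
    [0, -28, -65, 0, 1],
  ],
)

```text
t: 7.5
eef_pos: [0.4817, 0.1638, 0.1779]
tool_rot: [0.001, 0.707, 0.707, 0.002]
contact_force: [-0.4, 0.2, -0.9]
gripper_width: -0.001
```

Run:
```python
from h import *
np.set_printoptions(precision=4,suppress=True)
c=cam('side'); cv2.imwrite('pics/side6.png',cv2.resize(c['frame'][220:370,250:400,::-1],(600,600),interpolation=2))
P=cloud(c);m=(abs(P[...,0]-.511)<.025)&(abs(P[...,1]-.1233)<.025)&(P[...,2]<.13)&(P[...,2]>.1); print(np.sort(P[m][:,2])[-30::6])
print(totool([.4865,.0038,.130],90)[:2],bot.get_obs()['eef_pos']*1000,bot.get_obs()['contact_force'])
```

```text
[0.1222 0.1224 0.1226 0.1229 0.1232]
(array([-159.7353,    5.5345,   46.485 ]), np.float64(0.008780088162581023)) [480.8779 163.495  176.6129] [ 0.8925 -0.2975  0.3443]
```

View pics/side6.png

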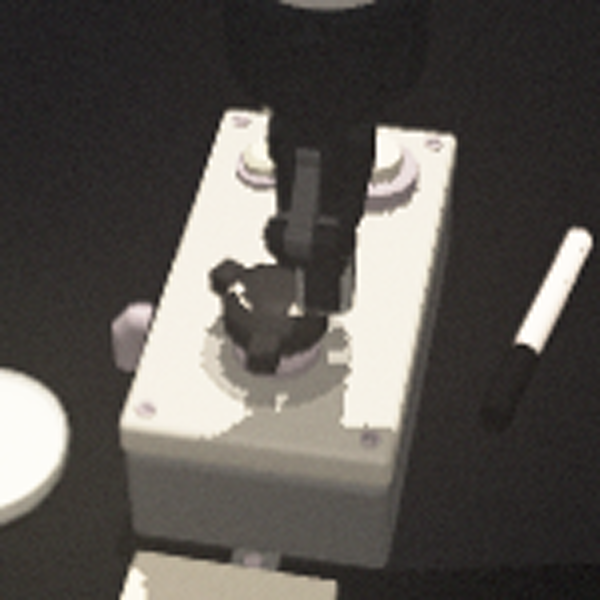

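The button is out and turned back. Next is the start button.

>>> step_arm(
  targets=[
    [-15, 1, 0, 0, 1],
    [-45, 2, 0, 0, 1],
    [-75, 3, 0, 0, 1],
    [-105, 5, 0, 0, 1],
    [-135, 6, 0, 0, 1],
    [-152, 6, 0, 0, 1],
    [-160, 6, 5, 0, 1],
    [-160, 6, 25, 0, 1],
    [-160, 6, 40, 0, 1],
    [-160, 6, 44, 0, 1],
    [-160, 6, 44, 0, 1],
    [-160, 6, 44, 0, 1],
  ],
)

```text
t: 8.55
eef_pos: [0.4864, 0.0038, 0.1319]
tool_rot: [-0.0, 0.707, 0.707, -0.0]
contact_force: [0.4, 0.3, -0.2]
gripper_width: -0.001
```

Run:
```python
from h import *
np.set_printoptions(precision=4,suppress=True)
print(totool([.4865,.0038,.124],90)[:2],bot.get_obs()['eef_pos']*1000,bot.get_obs()['contact_force'])
c=cam('side'); cv2.imwrite('pics/side7.png',cv2.resize(c['frame'][190:340,270:420,::-1],(600,600),interpolation=2))
```

```text
(array([-0.0325,  0.065 ,  7.9225]), np.float64(0.047553986906876844)) [486.4438   3.8338 131.9226] [ 0.4034  0.3151 -0.1751]
```

View pics/side7.png

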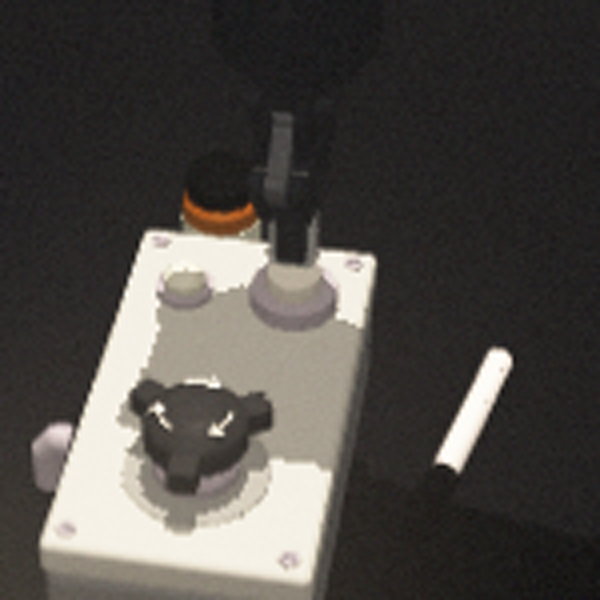

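The fingertips are centred over the start button and the mushroom is at rest. Pressing now.

>>> step_arm(
  targets=[
    [0, 0, 3, 0, 1],
    [0, 0, 6, 0, 1],
    [0, 0, 8, 0, 1],
    [0, 0, 10, 0, 1],
    [0, 0, 12, 0, 1],
    [0, 0, 14, 0, 1],
    [0, 0, 15, 0, 1],
    [0, 0, 15, 0, 1],
    [0, 0, 15, 0, 1],
  ],
)

```text
t: 9.35
eef_pos: [0.4869, 0.0035, 0.118]
tool_rot: [-0.0, 0.707, 0.707, 0.0]
contact_force: [-2.9, 0.6, 12.3]
gripper_width: -0.003
```

>>> step_arm(
  targets=[
    [0, 0, 1, 0, 1],
    [0, 0, 1, 0, 1],
    [0, 0, 1, 0, 1],
    [0, 0, -2, 0, 1],
    [0, 0, -10, 0, 1],
    [0, 0, -25, 0, 1],
    [0, 0, -50, 0, 1],
    [0, 0, -80, 0, 1],
    [0, 0, -110, 0, 1],
    [0, 0, -125, 0, 1],
    [0, 0, -130, 0, 1],
    [0, 0, -130, 0, 1],
    [0, 0, -130, 0, 1],
  ],
)

```text
t: 10.43
eef_pos: [0.4861, 0.0033, 0.2464]
tool_rot: [-0.0, 0.707, 0.707, -0.0]
contact_force: [-0.2, -0.3, -0.3]
gripper_width: 0.001
```

Run:
```python
from h import *
np.set_printoptions(precision=4,suppress=True)
o=bot.get_obs();print(o['eef_pos'],o['contact_force'],o['t'])
c=cam('side','side8');P=cloud(c);c0=np.load('side0.npy',allow_pickle=True).item();P0=cloud(c0)
for x,y,lo,hi in((.511,.1233,.1,.13),(.486,.0035,.096,.11)):
  for Q in(P0,P):
    m=(abs(Q[...,0]-x)<.02)&(abs(Q[...,1]-y)<.02)&(Q[...,2]<hi)&(Q[...,2]>lo); print(m.sum(),Q[m].mean(0),np.sort(Q[m][:,2])[-30::6])
```

```text
[0.4861 0.0033 0.2464] [-0.2347 -0.3279 -0.2647] 10.4333
398 [0.5099 0.1289 0.1176] [0.1225 0.1227 0.1228 0.1229 0.1232]
400 [0.5098 0.129  0.1176] [0.1222 0.1224 0.1225 0.1227 0.123 ]
121 [0.4859 0.0068 0.1007] [0.1021 0.1022 0.1026 0.1032 0.1038]
122 [0.486  0.0069 0.1008] [0.1024 0.1027 0.1029 0.1031 0.1037]
```

View pics/side8.png

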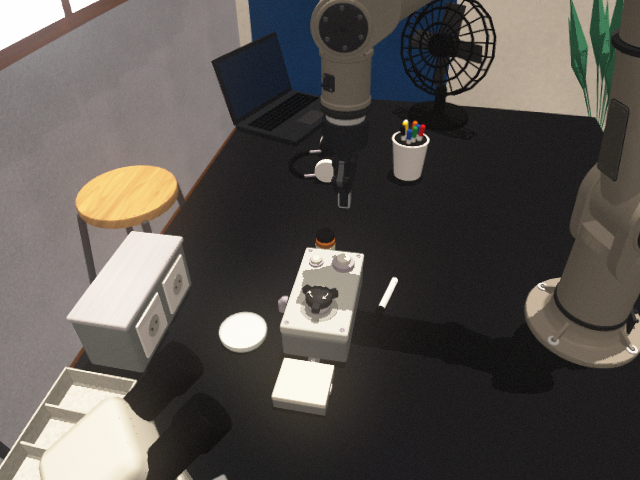

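Both buttons are out, the mushroom is turned back, and the bystanders sit where they did in the first picture. The arm is clear, so I'm handing in.

```bash
python3 -c "
from station import bot
print(bot.hand_in())"
```

```text
the job is handed in; nothing more can be done
None
```

The stop and start button test is done and handed in at about 10.5 s of the 51 s allowed; the hand-in reports no verdict.

- **Stop button latched:** I pressed the mushroom to its end stop, reading about 31 N, and lifted off. It stayed in by itself, about 6.7 mm down.
- **Stop button freed:** I pushed the +y wing sideways, clockwise, to a twist of about 0.6 rad (estimated from the finger travel). The head sprang up, and the wing turned back once I let go.
- **Start button:** I pressed it about 6 mm to its end stop, reading about 12 N, and released it.

**Last checks:** After the release, both button tops read within 0.5 mm of their starting heights in the side view. The mushroom's wings are back at rest by eye. The jar, dish, pen, slide box and cup look unmoved in the side picture. The arm partly hides the headphones there, but it never went near them. The wrist force is near zero and the fingertips are about 0.12 m above the box.

**Disagreement:** The wrist camera put the box about 3 mm nearer the robot than the other two cameras did. I used the wrist values, and every contact came where they predicted. No check failed.

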